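# Slide a jar lid along the rail into the corner of the lining jig

## Robot

A 7-joint arm with a two-finger parallel gripper is mounted at the origin on the work surface. World frame = base frame: x ahead of the robot, y to its left, z up, the work surface at z = 0. Lengths are in m, angles in rad, forces in N, time in s.
With the tool pointing down it reaches from about 0.425 to 0.825 m from the base axis. Payload 3.6 kg.
Tool frame: the origin (TCP) lies on the centre line of the jaws, within the pads' length; the fingertips stand 11 mm ahead of it and the grasp point (between the pads) lies 8 mm behind it; y points along the fingers, x is the direction in which the jaws open and shut, and the axes are right-handed (so a half turn about y gives the same grasp; the last joint's range is limited). The gripper opens to 85 mm and grips with 20 to 120 N. Pads are 22 mm wide; open, the fingers measure 114 mm over their backs; the gripper's body (76 mm by 85 mm) begins 54 mm behind the grasp point. The pads swing forward as they close: fully open they stand 13 mm farther back than shut.
Start: joints at [-0.026, 0.615, -0.013, 1.423, 0.008, 1.103, -0.04], TCP at [0.65, 0, 0.242] pointing down, gripper open.
Joint ranges: [-3.12, 3.12], [-0.3, 2.06], [-1.34, 1.32], [0.26, 2.42], [-1.36, 4.5], [0.01, 1.98], [-2.84, 2.84]. Speed limits (rad/s): [2.79, 2.79, 3.14, 3.14, 3.14, 3.14, 3.14].

## Interface

Orientations are given as a rotation vector (axis times angle).
In Python, from plant import r gives the robot as it stands. The module is installed in compiled form; this text tells all that it offers.
- The arm moves only by the tool send_rows, never from a script. Its argument "moves" is a list that holds one entry, the list of rows, each a list of 7 numbers: the turn, a rotation vector about the world's x, y, z in rad, then the shift along the world's x, y, z in mm, then the opening, from 0 (shut) to 1 (fully open). In form: [[[wx, wy, wz, tx, ty, tz, hand], ...]]. A call has 1 to 12 rows; each row shifts and turns the pose as measured when the row begins; what a row does not reach is not made up. A row lasts 1/8 s, in which the tool goes at most 62.5 mm and 10.7 degrees, less where a joint would pass 70% of its speed; a pose out of reach is approached as far as the arm can. A call with a gripper value outside its range is refused whole. The fingers move at their own pace and stop on an object; "newtons" is the grip in N (left out, the last holds). Time passes only in rows, so rows that do not move let the fingers close. It gives the time, the measured TCP pose, the force and the opening at its end, in the units of the state.
- r.get_obs(): the state, without advancing time (a new reading comes with each control period).
- r.get_image(name): name is "scene" or "side" or "wrist"; returns a dict with "color" (400x640x3 uint8, red, green, blue), "mtx" (3x3 intrinsics, pixels), "D" ([k1, k2, p1, p2, k3] as OpenCV has them; the pictures are not rectified), "rvec" (rotation vector, rad) and "tvec" (3), from world to camera coordinates, as OpenCV has them. Camera axes: x right, y down, z forward; pixel columns grow to the right and rows downward; lengths in m; the calibration is good to about 2 mm. A picture is of the moment at which its call begins. There is no depth.
- r.sign_off(): hands the job in, once; it reports no verdict.
The state is a dict: "time_s": time; "joint_pos": joint angles; "joint_velocities": joint speeds; "joint_torque": joint torques, N m; "eef_pos": TCP position; "tcp_rot": TCP orientation; "wrist_force": force on the tool from outside, world axes, zero at the start; "moment": the same for the moment, N m; "opening": finger opening in m.
Only numpy, scipy, OpenCV 4.12 (cv2) and the standard library are available. Lean on these libraries where they do the work, as an engineer would, in place of code of your own. Each camera call takes 0.05 s, during which the arm holds its last target. There are 200 camera calls.

## Task

Get the dark grey jar lid that lies open side up on the aluminium jig ready for its liner: with the fingertips, push it up against the long rail well before the pocket, then slide it along the rail into the corner pocket, at the end where the cross stop is fitted, until it is fully home against both rail and stop. Do not pick the lid up or tip it; it stays flat on the plate throughout. Leave it there, and leave the jar, canister, liner stack and tamper alone.

Things in the scene. Friction and masses are not known exactly. Their poses are not given: they have to be found in the camera images.
- jig: Fixed aluminium plate 210 x 400 mm, 8 mm thick, with a dark steel rail and two keeper bars. Origin on the bench under the plate, z up, y along the rail, x towards the rail. Plate spans x -120 to 90, y -200 to 200 mm. The rail runs its whole length: guiding face at x = 60 mm (facing -x), 16 mm thick, 16 mm above the plate.
- keepers (a point): Point on the plate's top at jig x = -32, y = 0 mm, axes as the jig's: the line of the keeper bars' inner faces. At each end of the plate a bar 12 mm wide, 10 mm high runs along the rail from |y| = 100 to 194 mm, with its tip flared away from the rail down to |y| = 83 mm; with the rail it makes a channel 92 mm wide that the lid can enter only along the rail.
- stop: Fixed dark steel cross stop 104 (x) x 16 (y) x 18 mm high, plus two 8 mm knobs on top. It closes the channel at ONE end of the rail, at jig x = 8, y = +186 or -186 mm (varies); the other end is open. Origin: centre of its underside, on the plate; axes as the jig's; faces 8 mm either side along y. The corner pocket lies between rail, stop and keeper, on its side towards the jig's middle.
- lid: Loose dark grey plastic lid, open side up like a dish: diameter 86 mm outside, 80 inside, 16 mm high, floor 3 mm thick, about 40 g. Origin: centre of its underside, z up. Starts flat on the plate, jig y within 35 mm, 57 to 82 mm short of the rail. Shut fingertips fit inside and can drag it by its wall. Home: origin at jig x = 17 mm, 51 mm from the stop's origin along y.
- jar: Bystander: closed amber glass jar with dark grey cap, 86 mm diameter, 130 mm high, standing on the bench off one end of the jig. Origin: centre of its underside.
- canister: Bystander: open steel canister, 76 mm diameter, 85 mm high, standing on the bench off the other end of the jig. Origin: centre of its underside.
- liners: Bystander: stack of white liner discs, 74 mm diameter, 22 mm high, on the bench beyond the rail. Origin: centre of its underside.
- tamper: Bystander: steel tamper, 58 mm diameter, 78 mm high, on the bench beyond the rail. Origin: centre of its underside.
There are look-alikes about, which are no part of the job. Of the things that look like the lid, the middle-sized one is meant.

How it is judged:
On the way, in this order (a step that is already met when the one before it is completed fails the run):
1. the lid is against the rail (gap under 3 mm) while still more than 50 mm short of home (x of lid in the frame of jig between 0.014 and 0.021 m and y of lid in the frame of jig between -0.16 and 0.16 m and (y of lid in the frame of stop between 0.101 and 0.3 m or y of lid in the frame of stop between -0.3 and -0.101 m)), for 0.1 s.
2. the lid slides along the rail: 12 to 40 mm short of home and still against it (gap under 3 mm) (x of lid in the frame of jig between 0.014 and 0.021 m and y of lid in the frame of jig between -0.16 and 0.16 m and (y of lid in the frame of stop between 0.063 and 0.091 m or y of lid in the frame of stop between -0.091 and -0.063 m)).
At the end, for the whole second after the job is handed in: The lid lies flat and at rest on the plate in the corner pocket, within 3 mm of touching the rail and within 3 mm of touching the stop, on the stop's inner side (x of lid in the frame of jig between 0.014 and 0.021 m and y of lid in the frame of jig between -0.16 and 0.16 m and (y of lid in the frame of stop between 0.047 and 0.054 m or y of lid in the frame of stop between -0.054 and -0.047 m) and z of lid in the frame of jig between 0.006 and 0.01 m and angle between lid's own z axis and vertical below 0.05 rad and linear speed of lid below 0.01 m/s).
It fails at once if the lid is lifted off the jig's plate or falls off it (z of lid in the frame of jig above 0.014 m or z of lid in the frame of jig below 0.003 m).
It fails at once if the lid is tipped by more than 0.3 rad (angle between lid's own z axis and vertical above 0.3 rad).
It fails at once if the jar, canister, liner stack or tamper is shifted by more than 20 mm or knocked over (distance of any of jar, canister, liners, tamper from where it was at the start of the episode above 0.02 m or angle between any of jar, canister, liners, tamper's own z axis and vertical above 0.3 rad).
It also fails if it takes over 38 s, if anything falls off the work surface, if the arm or the gripper's body presses on something with over 40 N, if the wrist force passes 120 N, or if a joint passes its speed limit or range.

## Working session

There is one attempt and no reset: what is moved stays moved. The work goes in short steps, Python scripts to look and compute and a tool call to move; the robot and the scene stay as the last step left them, time stands still between calls to the robot, and variables do not carry over. Pictures are saved under pics/ and viewed, about 8 in all and at most 12, crops included, and the job is handed in when it is done.

Besides the shell and the picture viewer there is one more tool, called after "Request:" as a command line: name --argument value ..., lists and objects as JSON in quotes. send_rows: Moves the arm, as the interface text tells. Its arguments: {"type":"object","properties":{"moves":{"type":"array"},"newtons":{"type":"number"}},"required":["moves"]}

```bash
mkdir -p pics
cat > h.py <<'E'
import numpy as np, cv2
from plant import r
def ray(im,px,z):
    """pixels (N,2) -> world points on the plane at height z"""
    u=cv2.undistortPoints(np.array(px,float).reshape(-1,1,2),im["mtx"],im["D"]).reshape(-1,2)
    R=cv2.Rodrigues(np.array(im["rvec"],float))[0]; t=np.array(im["tvec"],float).ravel()
    c=-R.T@t; d=np.c_[u,np.ones(len(u))]@R
    return c+d*((z-c[2])/d[:,2])[:,None]
def proj(im,P):
    return cv2.projectPoints(np.array(P,float).reshape(-1,1,3),np.array(im["rvec"],float),np.array(im["tvec"],float),im["mtx"],im["D"])[0].reshape(-1,2)
def save(im,name): cv2.imwrite("pics/"+name,im["color"][:,:,::-1])
E
python3 - <<'E'
from h import *
import pickle
ims={n:r.get_image(n) for n in("scene","side","wrist")}
pickle.dump(ims,open("ims0.pkl","wb"))
cv2.imwrite("pics/a.png",cv2.cvtColor(ims["scene"]["color"],cv2.COLOR_RGB2BGR))
cv2.imwrite("pics/b.png",np.hstack([cv2.resize(ims[n]["color"],(400,250)) for n in("side","wrist")])[:,:,::-1])
for n in ims:
    R=cv2.Rodrigues(np.array(ims[n]["rvec"],float))[0];print(n,-R.T@np.ravel(ims[n]["tvec"]),R[2])
print(r.get_obs())
E
```

```text
scene [1.61021702 0.15000117 0.69998723] [-0.85476974 -0.09460394 -0.51031244]
side [ 0.32851346 -0.62074119  0.86606329] [ 0.19074657  0.60169948 -0.77561168]
wrist [0.65032752 0.07916936 0.37252134] [-0.00315338 -0.31237633 -0.9499532 ]
{'time_s': 0.15, 'joint_pos': array([-0.02648827,  0.61569569, -0.01261145,  1.4245637 ,  0.0080745 ,
        1.10341064, -0.04043612]), 'joint_velocities': array([-0.00081735, -0.00226482, -0.00134408, -0.00446221, -0.00149838,
       -0.00063369,  0.00110201]), 'joint_torque': array([ 9.62922204e-04, -4.69657230e+01,  2.59976937e-01, -1.71251339e+01,
        1.01253757e-02,  7.07855565e-03,  2.07303725e-05]), 'eef_pos': array([6.49419033e-01, 1.09235080e-05, 2.41394251e-01]), 'tcp_rot': array([-1.57079551,  0.00159231,  0.00159342]), 'wrist_force': array([-0.08601716, -0.74839864, -0.23962335]), 'moment': array([ 0.03336199,  0.02877198, -0.00691624]), 'opening': 0.0854600031234706}
```

View pics/a.png

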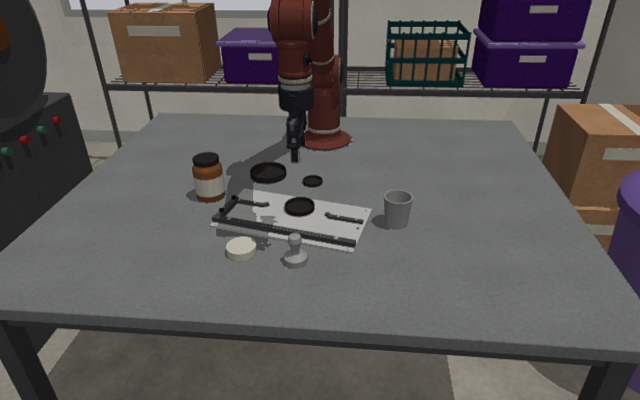

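View pics/b.png

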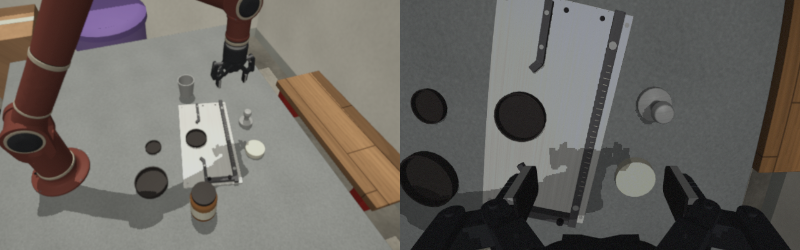

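Three lid-like things in the scene view: large at (268,172) and small at (313,181), both on the bench, and the middle-sized one at (299,206), on the plate. The last fits by size and by lying on the jig. The stop appears to be at the jar end (235,205), world −y. I'll confirm in an enlarged crop and measure.

Run:
```python
from h import *
import pickle
ims=pickle.load(open("ims0.pkl","rb"))
a=ims["scene"]["color"][155:265,205:385]; b=ims["side"]["color"][145:310,270:430]
a=cv2.resize(a,None,fx=4.4,fy=4.4,interpolation=cv2.INTER_CUBIC)[:,:792]
cv2.imwrite("pics/c.png",a[:,:,::-1])
b=cv2.resize(b,None,fx=3.6,fy=3.6,interpolation=cv2.INTER_CUBIC); cv2.imwrite("pics/d.png",b[:,:,::-1])
# dark blobs in wrist and scene -> ellipse centres on the lid rim plane
for n in("scene","side","wrist"):
    im=ims[n]; g=cv2.cvtColor(im["color"],cv2.COLOR_RGB2GRAY)
    m=(g<45).astype(np.uint8)
    for c in cv2.findContours(m,cv2.RETR_EXTERNAL,cv2.CHAIN_APPROX_NONE)[0]:
        if not 60<cv2.contourArea(c)<12000 or len(c)<20: continue
        P=ray(im,c.reshape(-1,2),0.024)[:,:2]
        (x,y),rad=cv2.minEnclosingCircle(P.astype(np.float32)*1000)
        A=cv2.contourArea((P*1000).astype(np.float32)); 
        if A/(np.pi*rad*rad)>.6: print(n,c.reshape(-1,2).mean(0).round(),"xy",x,y,"diam",2*rad,"fill",A/np.pi/rad**2)
    q=(cv2.cvtColor(im["color"],cv2.COLOR_RGB2HSV)); m=((g>125)&(q[:,:,1]<40)).astype(np.uint8)
    m=cv2.morphologyEx(m,cv2.MORPH_CLOSE,np.ones((5,5)))
    for c in cv2.findContours(m,cv2.RETR_EXTERNAL,cv2.CHAIN_APPROX_NONE)[0]:
        if cv2.contourArea(c)<1500: continue
        P=ray(im,c.reshape(-1,2),0.008)[:,:2]; print(n,"plate?",cv2.contourArea(c),cv2.minAreaRect((P*1000).astype(np.float32)))
```

```text
scene [299. 206.] xy 523.6820678710938 -23.2606143951416 diam 98.71670532226562 fill 0.7982417880133204
scene [312. 181.] xy 374.4934997558594 -3.0387630462646484 diam 70.5259780883789 fill 0.7914295446198364
scene [268. 172.] xy 328.27191162109375 -156.75987243652344 diam 149.49142456054688 fill 0.7472712454272767
scene [205. 160.] xy 254.64598083496094 -381.1067199707031 diam 114.45843505859375 fill 0.7346843766229891
scene plate? 3677.0 ((1046.0128173828125, 412.3849792480469), (92.3924789428711, 187.5633544921875), 0.1776888370513916)
scene plate? 3237.5 ((555.94970703125, -23.501373291015625), (370.7453308105469, 214.5855712890625), 77.36126708984375)
scene plate? 4311.5 ((-262.0718688964844, 503.5907897949219), (478.81134033203125, 878.3748779296875), 0.2508814036846161)
scene plate? 3765.0 ((-361.4876403808594, -638.773193359375), (571.2608032226562, 782.9019775390625), 20.13509178161621)
scene plate? 4928.5 ((-2327.875, 577.9481201171875), (1328.3018798828125, 2587.430908203125), 89.04206848144531)
scene plate? 5117.5 ((-1836.7159423828125, -2142.851318359375), (4448.990234375, 382.58721923828125), 34.84114074707031)
side plate? 32264.0 ((1372.279541015625, 423.8343505859375), (1299.77001953125, 804.0778198242188), 47.192596435546875)
side plate? 131602.0 ((558.9315185546875, 356.9019775390625), (1573.5728759765625, 1379.430419921875), 71.94329833984375)
wrist [ 45. 286.] xy 313.73699951171875 -148.71469116210938 diam 136.6127166748047 fill 0.8348039620237554
wrist [192. 186.] xy 514.95849609375 -22.368297576904297 diam 88.63031005859375 fill 0.9280532737190151
wrist [ 46. 169.] xy 355.8521728515625 -2.1552939414978027 diam 68.42717742919922 fill 0.8803819078248413
wrist plate? 2522.0 ((716.849609375, -152.44442749023438), (74.52973175048828, 71.8907241821289), 36.976768493652344)
wrist plate? 46177.5 ((556.7766723632812, -22.456695556640625), (369.2435302734375, 208.82579040527344), 77.22148895263672)
```

View pics/c.png

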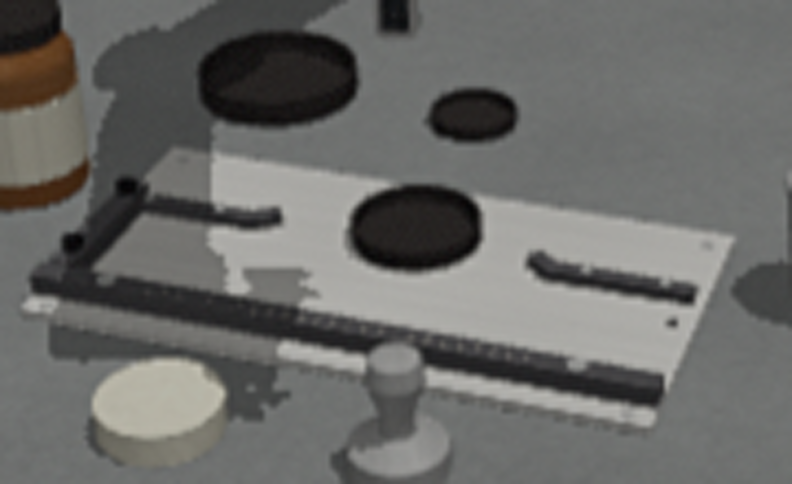

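View pics/d.png

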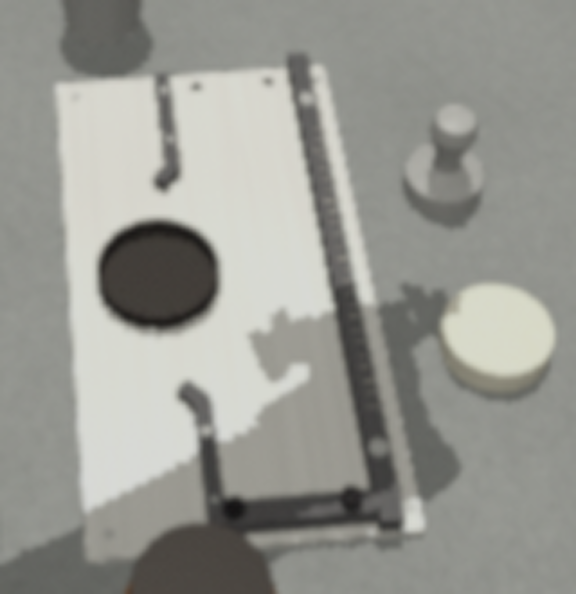

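The crops confirm it: the middle-sized dish is on the plate at scene (299,206), and the stop with its two knobs is at the jar end (jig y = −186). Next I fit the jig pose from the plate corners in two views.

Run:
```python
from h import *
import pickle
ims=pickle.load(open("ims0.pkl","rb"))
J=np.array([[-120,200],[90,200],[90,-200],[-120,-200]])/1e3
side=np.array([[57,84],[323,65],[424,530],[88,560]])/3.6+[270,145]
scene=np.array([[735,238],[653,428],[23,306],[172,148]])/4.4+[205,155]
# sub-pixel refinement by fitting lines to wrist-plate sides is skipped; compare the views instead
def fit(W,J):
    a,b=J.mean(0),W.mean(0); H=(J-a).T@(W-b); th=np.arctan2(H[0,1]-H[1,0],H[0,0]+H[1,1])
    R=np.array([[np.cos(th),-np.sin(th)],[np.sin(th),np.cos(th)]]); t=b-R@a
    return th,t,(W-(J@R.T+t))*1e3
Ws=[]
for n,p in(("side",side),("scene",scene)):
    W=ray(ims[n],p,.008)[:,:2]; Ws.append(W); th,t,e=fit(W,J); print(n,th,t*1e3,e.round(1).tolist())
th,t,e=fit(np.vstack(Ws),np.vstack([J,J])); print("both",th,t,e.round(1).tolist())
# lid: ellipse of dark blob boundary, wrist & scene & side, using rim plane z=.024
R=np.array([[np.cos(th),-np.sin(th)],[np.sin(th),np.cos(th)]])
im=ims["wrist"]; g=cv2.cvtColor(im["color"],cv2.COLOR_RGB2GRAY); m=(g<70).astype(np.uint8)
for c in cv2.findContours(m,cv2.RETR_EXTERNAL,cv2.CHAIN_APPROX_NONE)[0]:
    p=c.reshape(-1,2)
    if abs(p.mean(0)-[192,186]).max()<15 and len(p)>50:
        P=ray(im,p,.024)[:,:2]*1e3; lo,hi=P.min(0),P.max(0); print("lid wrist",lo,hi,(lo+hi)/2,hi-lo)
for n,(u0,v0,u1,v1) in(("side",(290,200,335,240)),("scene",(280,190,320,222))):
    im=ims[n]; g=cv2.cvtColor(im["color"],cv2.COLOR_RGB2GRAY); s=np.zeros_like(g); s[v0:v1,u0:u1]=(g[v0:v1,u0:u1]<95)
    c=max(cv2.findContours(s,cv2.RETR_EXTERNAL,cv2.CHAIN_APPROX_NONE)[0],key=len)
    P=ray(im,c.reshape(-1,2),.024)[:,:2]*1e3; lo,hi=P.min(0),P.max(0); print("lid",n,lo,hi,(lo+hi)/2,hi-lo)
print("rail line pts", (R@np.array([[.06,.06],[-.15,.15]])+t[:,None]).T)
for nm,q in(("home",[.017,-.135]),("stage",[.017,0]),("stop",[.008,-.186])): print(nm,R@q+t)
# back-check: project rail/ stop corners
for n in("wrist","scene"):
    print(n,proj(ims[n],[np.r_[R@np.array(q)+t,z] for q,z in(([.06,-.2],.024),([.06,.2],.024),([-.12,.2],.008))]).round(1).tolist())
```

```text
side -0.22282857861435004 [566.34462219 -42.04457283] [[0.8, -0.2], [-0.7, 0.2], [-1.2, 0.5], [1.1, -0.5]]
scene -0.22357590265499763 [571.14622365 -39.82781378] [[0.7, -1.0], [-0.3, 0.3], [-2.3, 1.4], [1.8, -0.7]]
both -0.2232018455010858 [ 0.56874543 -0.04093619] [[-1.7, -1.3], [-3.2, -0.9], [-3.6, -0.6], [-1.2, -1.7], [3.2, 0.1], [2.1, 1.3], [0.1, 2.5], [4.2, 0.5]]
lid wrist [471.12219572 -65.82853761] [559.00510892  20.65725663] [515.06365232 -22.58564049] [87.8829132  86.48579424]
lid side [467.84878453 -73.6555726 ] [550.0193636   16.60100877] [508.93407406 -28.52728192] [82.17057907 90.25658138]
lid scene [473.89059904 -64.90816614] [576.14908897  19.89978565] [525.019844   -22.50419024] [102.25848993  84.80795179]
rail line pts [[ 0.59405407 -0.20049643]
 [ 0.66046002  0.09206168]]
home [ 0.55544104 -0.17635034]
stage [ 0.58532372 -0.04469919]
stop [ 0.53537528 -0.22409304]
wrist [[267.7, 361.8], [345.6, 13.7], [157.7, -24.8]]
scene [[214.1, 213.8], [356.2, 239.6], [372.0, 208.5]]
```

Run:
```python
from h import *
import pickle
ims=pickle.load(open("ims0.pkl","rb"))
th=-.223;R=np.array([[np.cos(th),-np.sin(th)],[np.sin(th),np.cos(th)]]);t=np.array([.5685,-.041])
def jig(P): return ((P[:,:2]-t)@R*1e3).round().tolist()
sc,si,w=ims["scene"],ims["side"],ims["wrist"]
print("jar bottom L,R,front (scene)",jig(ray(sc,[[195,193],[224,197],[209,201]],0)))
print("jar top centre side/scene",jig(ray(si,[[326,304]],.13)),jig(ray(sc,[[205,159]],.13)))
print("tamper base L,R,front scene",jig(ray(sc,[[283,261],[308,261],[295,266]],.0)),"knob top scene/side/wrist",jig(ray(sc,np.array([[395,357]])/4.4+[205,155],.075)),jig(ray(si,np.array([[456,122]])/3.6+[270,145],.07)))
print("canister scene bottom",jig(ray(sc,[[397,226]],0)))
print("lid wrist",jig(np.array([[.515,-.0225]])))
```

```text
jar bottom L,R,front (scene) [[-59.0, -337.0], [-64.0, -241.0], [-30.0, -272.0]]
jar top centre side/scene [[-60.0, -274.0]] [[-46.0, -274.0]]
tamper base L,R,front scene [[167.0, 46.0], [148.0, 103.0], [176.0, 80.0]] knob top scene/side/wrist [[159.0, 76.0]] [[158.0, 75.0]]
canister scene bottom [[-65.0, 281.0]]
lid wrist [[-56.0, 6.0]]
```

Request:
send_rows --moves '[[[0,0,-0.056,-33,-5.5,-35,0],[0,0,-0.056,-33,-5.5,-35,0],[0,0,-0.056,-33,-5.5,-35,0],[0,0,-0.056,-33,-5.5,-35,0],[0,0,0,0,0,0,0],[0,0,0,0,0,0,0]]]' --newtons 40

```text
time_s: 0.9
eef_pos: [0.5137, -0.022, 0.0979]
tcp_rot: [-1.564, 0.181, -0.181]
wrist_force: [-0.1, -0.2, -0.2]
opening: -0.0001
```

Request:
send_rows --moves '[[[0,0,0,1,-0.5,-30,0],[0,0,0,0,0,-25,0],[0,0,0,0,0,-11,0],[0,0,0,0,0,-5,0]]]'

```text
time_s: 1.4
eef_pos: [0.5238, -0.0217, 0.0291]
tcp_rot: [-1.561, 0.166, -0.191]
wrist_force: [-0.0, -0.6, 0.3]
opening: -0.0001
```

Run:
```python
from h import *
import pickle
ims={n:r.get_image(n) for n in("scene","side","wrist")}
pickle.dump(ims,open("ims1.pkl","wb"))
a=cv2.resize(ims["scene"]["color"][150:260,205:385],None,fx=2.2,fy=2.2,interpolation=cv2.INTER_CUBIC)
b=cv2.resize(ims["wrist"]["color"],(400,250))
c=np.zeros((250,800,3),np.uint8); c[:242,:396]=a; c[:,400:]=b
cv2.imwrite("pics/e.png",c[:,:,::-1]); o=r.get_obs(); print(o["eef_pos"],o["wrist_force"])
```

```text
[ 0.52321834 -0.02182206  0.02949902] [-0.46038537 -0.96469135 -0.3521125 ]
```

View pics/e.png

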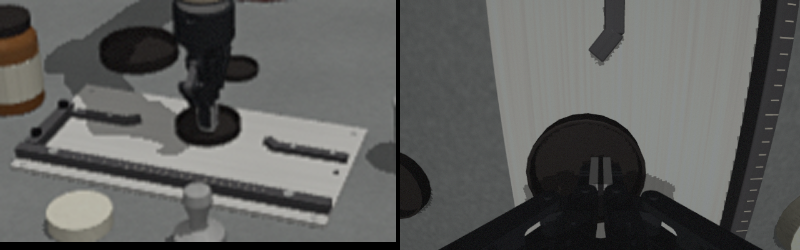

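Picture e: shut fingertips stand inside the lid's dish (wrist view about (600,180)), with no contact force. Now I push towards the rail.

Request:
send_rows --moves '[[[0,0,0,11.7,-2.7,-3,0],[0,0,0,11.7,-2.7,0,0],[0,0,0,11.7,-2.7,0,0],[0,0,0,11.7,-2.7,0,0],[0,0,0,11.7,-2.7,0,0],[0,0,0,8,-1.8,0,0]]]'

```text
time_s: 2.3
eef_pos: [0.5957, -0.0385, 0.0281]
tcp_rot: [-1.561, 0.164, -0.194]
wrist_force: [-0.3, 0.2, 0.4]
opening: 0.0002
```

Request:
send_rows --moves '[[[0,0,0,4.9,-1.1,-2.5,0],[0,0,0,3.9,-0.9,-1,0],[0,0,0,2,-0.5,0,0]]]'

```text
time_s: 2.68
eef_pos: [0.6065, -0.041, 0.0242]
tcp_rot: [-1.561, 0.166, -0.192]
wrist_force: [-1.5, -0.3, 1.7]
opening: -0.0001
```

```bash
cat > look.py <<'E'
from h import *
import sys
th=-.223;R=np.array([[np.cos(th),-np.sin(th)],[np.sin(th),np.cos(th)]]);t=np.array([.5685,-.041])
w,s,d=[r.get_image(n) for n in("wrist","scene","side")]
a=cv2.resize(s["color"][165:265,205:385],None,fx=2.2,fy=2.2,interpolation=cv2.INTER_CUBIC)
b=cv2.resize(d["color"][145:310,270:430],None,fx=2.3,fy=2.3,interpolation=cv2.INTER_CUBIC)
c=np.zeros((600,800,3),np.uint8); c[:a.shape[0],:a.shape[1]]=a; c[220:220+b.shape[0],:b.shape[1]]=b; c[:250,400:]=cv2.resize(w["color"],(400,250))
c[255:,400:]=cv2.resize(w["color"][150:380,150:417],(400,345))
cv2.imwrite("pics/"+sys.argv[1],c[:,:,::-1]); o=r.get_obs(); print((R.T@(o["eef_pos"][:2]-t)*1e3).round(1),o["eef_pos"].round(4),o["wrist_force"].round(1),o["time_s"])
E
python3 look.py f.png
```

```text
[37.2  8.5] [ 0.6066 -0.0409  0.0244] [-0.7 -0.1  0.7] 2.825
```

View pics/f.png

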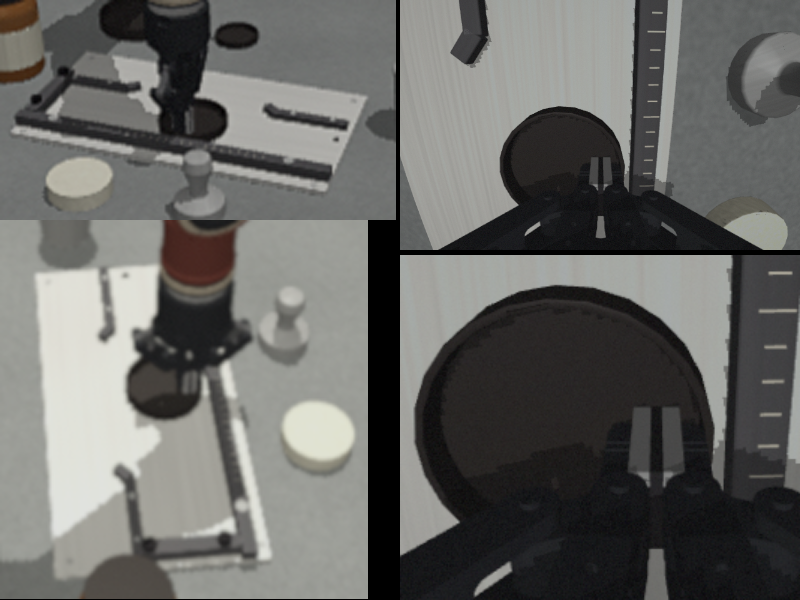

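Request:
send_rows --moves '[[[0,0,0,2.5,-0.6,1,0],[0,0,0,2.5,-0.6,0,0],[0,0,0,2,-0.4,0,0]]]'

```text
time_s: 3.2
eef_pos: [0.6124, -0.0423, 0.0251]
tcp_rot: [-1.561, 0.168, -0.19]
wrist_force: [-4.9, 1.0, 3.8]
opening: -0.0002
```

Request:
send_rows --moves '[[[0,0,0,2,-0.4,1,0],[0,0,0,2,-0.4,0,0]]]'

```text
time_s: 3.45
eef_pos: [0.6128, -0.0423, 0.0252]
tcp_rot: [-1.561, 0.175, -0.183]
wrist_force: [-6.3, 1.2, 5.0]
opening: 0.0
```

```bash
python3 look.py g.png
```

```text
[43.4  8.6] [ 0.6127 -0.0423  0.0253] [-4.6  0.8  2.2] 3.6
```

View pics/g.png

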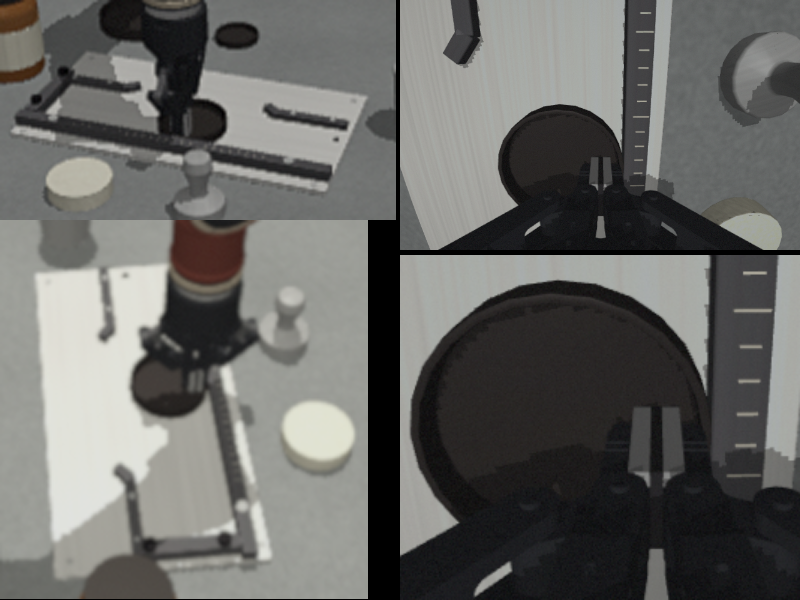

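Pictures f and g: the gap between lid and rail has closed, and the TCP has stalled at jig x 43 with about 6 N against the rail, so the lid is on the rail at jig y ≈ 8. Next I shift the fingertips to the lid's stop-and-rail quadrant and slide along the rail.

Request:
send_rows --moves '[[[0,0,0,-8,-7.5,0.5,0],[0,0,0,-7,-7.5,0,0],[0,0,0,-1.1,-4.9,0,0],[0,0,0,-1.3,-5.8,0,0]]]'

```text
time_s: 4.1
eef_pos: [0.5985, -0.0704, 0.0269]
tcp_rot: [-1.561, 0.167, -0.191]
wrist_force: [0.1, 1.5, -0.6]
opening: -0.0002
```

```bash
cat > obs.py <<'E'
from h import *
th=-.223;R=np.array([[np.cos(th),-np.sin(th)],[np.sin(th),np.cos(th)]]);t=np.array([.5685,-.041])
o=r.get_obs(); print((R.T@(o["eef_pos"][:2]-t)*1e3).round(1),o["eef_pos"][2].round(4),"F jig",(R.T@o["wrist_force"][:2]).round(1),o["wrist_force"][2].round(1),o["time_s"])
E
python3 obs.py
```

```text
[ 35.7 -22.1] 0.0269 F jig [-0.3  1.5] -0.6 4.1
```

Request:
send_rows --moves '[[[0,0,0,-7,-1,-1,0],[0,0,0,-2,-6.5,0,0],[0,0,0,-1.8,-7.8,0,0],[0,0,0,-1.8,-7.8,0,0]]]'

```text
time_s: 4.6
eef_pos: [0.5856, -0.0952, 0.0259]
tcp_rot: [-1.561, 0.166, -0.192]
wrist_force: [-0.1, 1.1, -0.8]
opening: 0.0003
```

```bash
python3 obs.py
```

```text
[ 28.7 -49.1] 0.0259 F jig [-0.3  1.1] -0.8 4.6
```

Request:
send_rows --moves '[[[0,0,0,-1.8,-7.8,0,0],[0,0,0,-1.8,-7.8,0,0],[0,0,0,-1.8,-7.8,0,0],[0,0,0,-1.8,-7.8,0,0]]]'

```text
time_s: 5.1
eef_pos: [0.578, -0.1291, 0.0259]
tcp_rot: [-1.562, 0.166, -0.193]
wrist_force: [0.1, 0.1, -0.7]
opening: -0.0
```

```bash
python3 look.py i.png
```

```text
[ 28.9 -84.2] [ 0.578  -0.1295  0.0259] [ 0.2 -0.   0.4] 5.25
```

View pics/i.png

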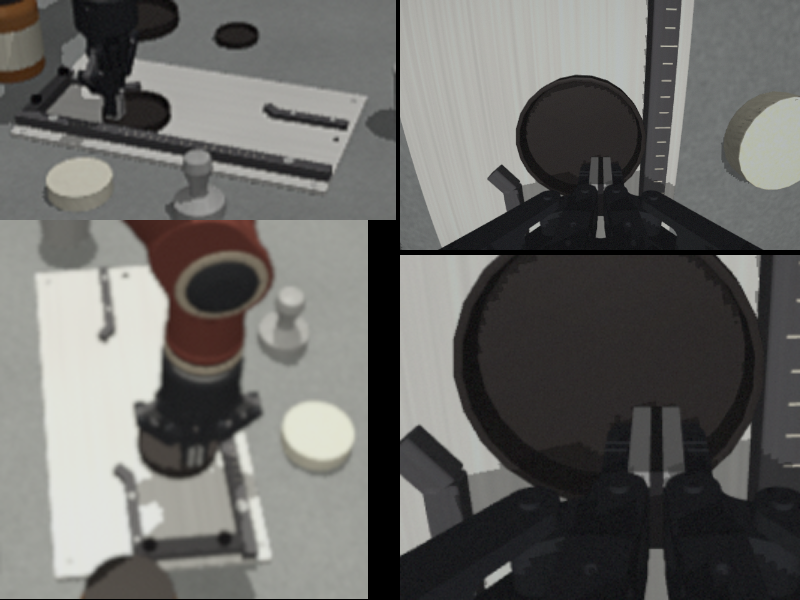

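```bash
cat > gap.py <<'E'
from h import *
import sys
th=-.223;R=np.array([[np.cos(th),-np.sin(th)],[np.sin(th),np.cos(th)]]);t=np.array([.5685,-.041])
w=r.get_image("wrist"); g=cv2.cvtColor(w["color"],cv2.COLOR_RGB2GRAY)
xs=np.arange(46,80,1.); 
for y in map(float,sys.argv[1:]):
    P=[np.r_[R@np.array([x,y])/1e3+t,.024] for x in xs]
    p=proj(w,P).astype(np.float32); print(y,p[0].round(),p[-1].round(),cv2.remap(g,p[:,:1],p[:,1:],cv2.INTER_LINEAR).ravel().tolist())
E
python3 gap.py -20 -50 -55 -60 -65; python3 obs.py
```

```text
-20.0 [363. 126.] [450. 126.] [183, 180, 181, 180, 179, 182, 184, 183, 181, 180, 175, 31, 32, 34, 61, 72, 74, 74, 73, 73, 71, 99, 98, 98, 96, 95, 93, 71, 69, 97, 182, 183, 180, 181]
-50.0 [361. 202.] [442. 201.] [40, 40, 41, 40, 42, 36, 31, 21, 21, 42, 41, 34, 31, 33, 63, 72, 73, 74, 74, 91, 90, 98, 97, 98, 94, 93, 90, 88, 89, 98, 179, 181, 180, 183]
-55.0 [361. 214.] [441. 213.] [42, 42, 42, 40, 41, 41, 41, 42, 18, 14, 40, 41, 35, 35, 62, 73, 72, 74, 72, 73, 74, 72, 72, 72, 71, 70, 70, 71, 73, 91, 181, 181, 181, 183]
-60.0 [360. 225.] [440. 224.] [41, 38, 41, 43, 41, 39, 40, 39, 20, 22, 20, 41, 41, 33, 59, 73, 73, 73, 73, 73, 73, 95, 101, 98, 96, 96, 94, 76, 72, 98, 178, 180, 179, 184]
-65.0 [360. 236.] [439. 235.] [42, 42, 40, 42, 39, 43, 42, 29, 20, 22, 21, 42, 40, 37, 61, 74, 73, 74, 74, 72, 73, 72, 73, 73, 70, 71, 71, 72, 72, 90, 176, 181, 180, 183]
[ 28.9 -83.4] 0.0259 F jig [ 0.3 -0.3] -0.7 5.3
```

Numerically, the rail's top edge is at jig x = 60 and the lid's rim edge at about 58.8, centred at y ≈ −62. The gap is about 1.2 mm, within limits. I continue with a slight bias towards the rail.

Request:
send_rows --moves '[[[0,0,0,-1.2,-7.9,0,0],[0,0,0,-1.2,-7.9,0,0],[0,0,0,-1.3,-7.9,0,0],[0,0,0,-1.4,-7.9,0,0],[0,0,0,-1.4,-7.9,0,0]]]'

```text
time_s: 5.92
eef_pos: [0.5715, -0.1691, 0.0258]
tcp_rot: [-1.561, 0.165, -0.191]
wrist_force: [-1.0, 0.4, -0.7]
opening: 0.0001
```

```bash
python3 obs.py; python3 gap.py -95 -100 -105 -110; python3 obs.py
```

```text
[  31.2 -124.2] 0.0258 F jig [-1.1  0.2] -0.7 5.925
-95.0 [355. 214.] [436. 213.] [43, 40, 44, 43, 42, 42, 42, 31, 18, 20, 43, 42, 35, 35, 60, 74, 74, 75, 79, 76, 75, 75, 76, 77, 72, 73, 74, 75, 74, 85, 177, 182, 181, 185]
-100.0 [355. 225.] [435. 224.] [44, 43, 42, 40, 41, 45, 44, 41, 23, 21, 36, 42, 43, 31, 65, 76, 73, 76, 77, 93, 99, 100, 99, 102, 104, 104, 104, 103, 101, 90, 181, 181, 182, 186]
-105.0 [355. 237.] [434. 236.] [43, 41, 43, 40, 43, 43, 42, 32, 19, 23, 19, 44, 42, 34, 61, 75, 74, 75, 75, 75, 75, 72, 75, 75, 71, 74, 76, 74, 75, 81, 181, 182, 181, 186]
-110.0 [354. 248.] [432. 246.] [42, 41, 40, 42, 41, 41, 31, 22, 24, 21, 44, 42, 37, 32, 58, 72, 74, 75, 79, 78, 73, 99, 104, 103, 102, 112, 111, 82, 74, 77, 181, 181, 180, 186]
[  31.3 -126.3] 0.0259 F jig [-0.8 -1.3] -0.4 5.975
```

Request:
send_rows --moves '[[[0,0,0,-1.4,-6,0,0],[0,0,0,-1.4,-6,0,0],[0,0,0,-1.1,-5,0,0],[0,0,0,-0.9,-4,0,0]]]'

```text
time_s: 6.48
eef_pos: [0.5659, -0.1931, 0.0258]
tcp_rot: [-1.562, 0.166, -0.192]
wrist_force: [0.6, 0.6, -0.1]
opening: 0.0
```

```bash
python3 obs.py
```

```text
[  31.1 -149. ] 0.0258 F jig [0.5 0.7] -0.1 6.475
```

Request:
send_rows --moves '[[[0,0,0,-0.6,-3,0,0],[0,0,0,-0.4,-2.5,0,0],[0,0,0,-0.4,-2.5,0,0],[0,0,0,-0.4,-2,0,0]]]'

```text
time_s: 6.98
eef_pos: [0.5646, -0.2005, 0.0258]
tcp_rot: [-1.558, 0.165, -0.19]
wrist_force: [0.9, 4.2, 0.9]
opening: 0.0003
```

```bash
python3 obs.py
```

```text
[  31.4 -156.4] 0.0258 F jig [-0.1  4.3] 0.9 6.975
```

Request:
send_rows --moves '[[[0,0,0,-0.2,-2.5,0,0],[0,0,0,0.2,-2.5,0,0],[0,0,0,0.5,-2.5,0,0]]]'

```text
time_s: 7.35
eef_pos: [0.5647, -0.2006, 0.0257]
tcp_rot: [-1.549, 0.163, -0.181]
wrist_force: [-1.4, 6.1, 2.8]
opening: -0.0001
```

```bash
python3 obs.py; python3 gap.py -125 -130 -135 -140; python3 look.py j.png
```

```text
[  31.6 -156.5] 0.0257 F jig [-2.7  5.7] 2.8 7.35
-125.0 [355. 209.] [436. 209.] [44, 44, 45, 43, 45, 44, 45, 30, 21, 31, 44, 43, 36, 35, 60, 75, 75, 77, 78, 77, 76, 76, 77, 76, 76, 76, 77, 77, 76, 81, 184, 187, 187, 191]
-130.0 [354. 220.] [435. 220.] [43, 44, 44, 43, 46, 44, 42, 44, 22, 22, 36, 42, 41, 33, 61, 75, 77, 78, 77, 76, 77, 77, 78, 76, 72, 76, 77, 74, 76, 77, 187, 186, 187, 190]
-135.0 [354. 232.] [433. 231.] [44, 44, 45, 43, 42, 44, 42, 44, 23, 24, 24, 46, 41, 38, 64, 75, 76, 78, 77, 78, 77, 76, 78, 77, 77, 75, 76, 76, 77, 81, 188, 187, 186, 191]
-140.0 [354. 243.] [432. 242.] [43, 45, 43, 44, 45, 43, 44, 27, 22, 23, 33, 42, 41, 32, 62, 75, 77, 77, 79, 77, 77, 74, 75, 77, 74, 76, 76, 76, 75, 82, 189, 187, 186, 192]
[  31.6 -156.5] [ 0.5647 -0.2007  0.0257] [-1.8  5.6  1.8] 7.55
```

View pics/j.png

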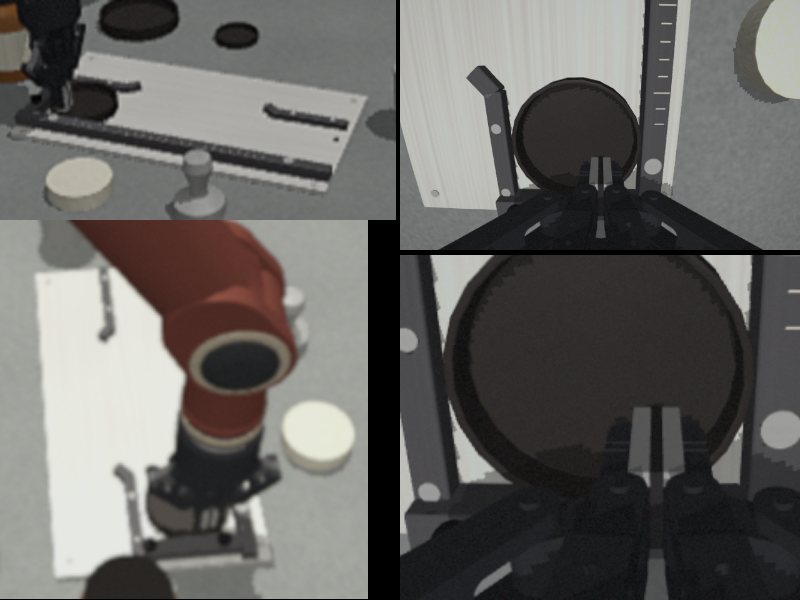

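Picture j: the lid sits in the pocket between keeper, rail and stop. The TCP has stalled with reaction from both rail and stop (−2.7, +5.7 N). I back the fingertips off the wall, then lift.

Request:
send_rows --moves '[[[0,0,0,-1.5,5,0,0],[0,0,0,-3,7,0,0],[0,0,0,-3,7,0,0],[0,0,0,0,0,0,0]]]'

```text
time_s: 8.05
eef_pos: [0.5565, -0.1842, 0.0259]
tcp_rot: [-1.554, 0.164, -0.184]
wrist_force: [0.5, 0.2, -0.1]
opening: -0.0
```

```bash
python3 obs.py
```

```text
[  20.  -142.3] 0.0259 F jig [0.4 0.3] -0.1 8.05
```

Request:
send_rows --moves '[[[0,0,0,0,0,8,0],[0,0,0,0,0,15,0],[0,0,0,0,0,30,0],[0,0,0,0,30,45,0],[0,0,0,0,40,45,0],[0,0,0,0,40,30,0],[0,0,0,0,40,0,0],[0,0,0,0,0,0,0]]]'

```text
time_s: 9.05
eef_pos: [0.5577, -0.0334, 0.2132]
tcp_rot: [-1.554, 0.158, -0.199]
wrist_force: [0.3, 0.6, 0.8]
opening: 0.0001
```

```bash
python3 look.py k.png
python3 - <<'E'
from h import *
th=-.223;R=np.array([[np.cos(th),-np.sin(th)],[np.sin(th),np.cos(th)]]);t=np.array([.5685,-.041])
# top-down rectified crop at rim height of side/wrist; 1 px = .25 mm, x right, y down towards stop
xs,ys=np.meshgrid(np.arange(-45,85,.25),np.arange(-70,-205,-.25))
P=np.c_[(np.c_[xs.ravel(),ys.ravel()]/1e3)@R.T+t,np.full(xs.size,.024)]
for n in("wrist","side"):
    im=r.get_image(n); p=proj(im,P).astype(np.float32).reshape(*xs.shape,2)
    o=cv2.remap(im["color"],p[...,0],p[...,1],cv2.INTER_LINEAR); cv2.imwrite(f"pics/top_{n}.png",o[:,:,::-1])
a,b=cv2.imread("pics/top_wrist.png"),cv2.imread("pics/top_side.png")
cv2.imwrite("pics/l.png",cv2.resize(np.hstack([a,b]),(800,415)))
E
```

```text
[-11.1  -1.2] [ 0.5574 -0.0397  0.2121] [ 0.1 -0.4  0. ] 9.2
```

View pics/k.png

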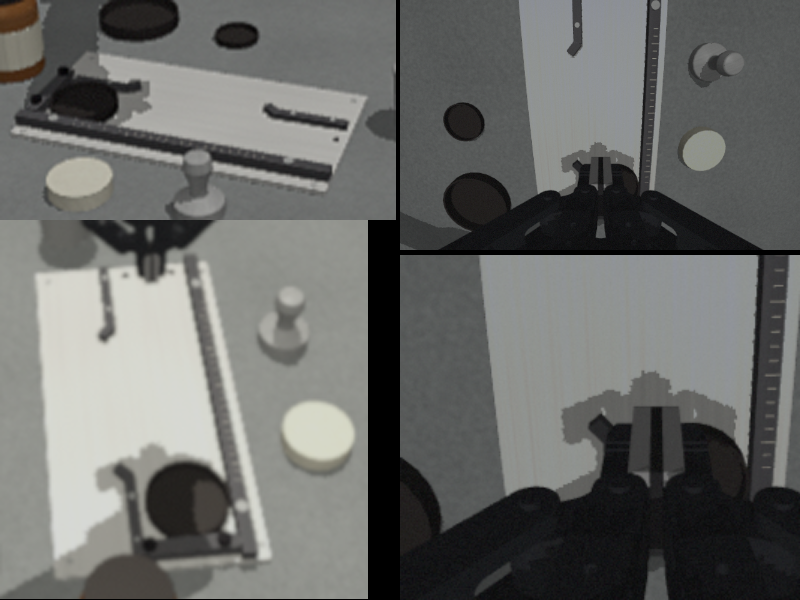

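View pics/l.png

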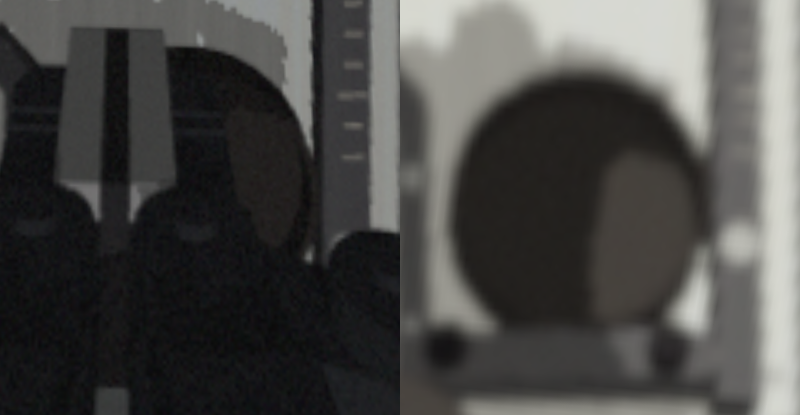

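Pictures k and l: the lid lies flat in the corner. Its rim touches the stop's edge and sits at the rail to within about 1 mm, and the bystanders have not moved. Handing in.

```bash
python3 -c "
from plant import r
print(r.sign_off())"
```

```text
the job is handed in; nothing more can be done
None
```

I pushed the middle-sized lid (the only one on the plate) flat against the rail near the jig's middle. I then slid it along the rail into the corner pocket at the stop (jar) end and lifted the fingers clear. The job was handed in at about 9.3 s of the 38 s allowed; `sign_off` gives no verdict.

**Against the rail first:** the fingers stalled with about 6 N against the rail while the lid was about 125 mm short of home.

**Sliding along the rail:** I measured a gap of about 1.2 mm at jig y −62 and −103.

**Home:** at the end of the slide the fingers stalled with reaction from both rail and stop (about 2.7 N and 5.7 N). The lid's centre measured about jig y −134, against a home of −135. The last pictures, with the arm clear, show it flat and touching the stop, and the jar, liner stack and tamper unmoved. I did not check the canister separately at the end; nothing went near it.

**Disagreements:**
- The images still showed about 1 mm between lid and rail while the force said they were touching. That is within calibration error and the 3 mm limit.
- The scene and side views disagreed by about 5 mm on the jig's position, so I used their mean. The rail edge seen by the wrist camera agreed with that mean.

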